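Four-corner check of a balance pan by fingertip

ROBOT

A 6-joint arm with a two-finger parallel gripper is mounted at the origin on the work surface. World frame = base frame: x ahead of the robot, y to its left, z up, the work surface at z = 0. Lengths are in m, angles in degrees, forces in N, time in s.
With the tool pointing down it reaches from about 0.3 to 0.75 m from the base axis. Payload 8.5 kg.
Tool frame: the origin (TCP) lies between the finger pads; the fingertips stand 19 mm ahead of it and the grasp point (between the pads) is the TCP; z points along the fingers, y is the direction in which the jaws open and shut (so a half turn about z gives the same grasp; the last joint's range is limited). The gripper opens to 85 mm and grips with 20 to 120 N. Pads are 22 mm wide; open, the fingers measure 114 mm over their backs; the gripper's body (76 mm by 85 mm) begins 54 mm behind the grasp point. The pads swing forward as they close: fully open they stand 13 mm farther back than shut.
Start: joints at [-83.956, 21.807, 74.336, -0, 83.858, -12.336], TCP at [0.173, -0.522, 0.25] pointing down, gripper open.
Joint ranges: [-178.18, 178.18], [-50.72, 133.34], [12.68, 142.11], [-81.47, 261.47], [9.98, 163.14], [-165.26, 165.26]. Speed limits (degrees/s): [136.94, 136.94, 180, 180, 180, 180].

INTERFACE

Orientations are given as a 3x3 rotation matrix whose columns are the frame's x, y, z axes.
In Python, from rig import env gives the robot as it stands.
- The arm moves only by the shell command python3 -m pendant 'ROWS' [OPENING] [FORCE]. ROWS is JSON, a list of rows, each a list of 2 entries, a list of its own where there are three numbers: the shift along the tool's x, y, z scaled (see below), then the turn, a rotation vector about the tool's x, y, z scaled (see below). A call has 1 to 20 rows; each row shifts and turns the commanded pose from where the row before left it, along the tool's axes as they then stand; what a row does not reach is not made up. The controller multiplies each number of a shift by 0.1 m and each number of a turn by pi/2 rad. A row lasts 1/8 s, in which the tool goes at most 62.5 mm and 10.7 degrees, less where a joint would pass 70% of its speed; a pose out of reach is approached as far as the arm can. A call with a number of a shift or a turn outside -1 to 1 is refused whole. A call with a gripper value outside its range is refused whole. OPENING is the gripper command: -1 is shut, 1 is fully open, values between are in proportion, set as the call begins (- or left out, the last holds). The fingers move at their own pace and stop on an object; FORCE is the grip in N (left out, the last holds). Time passes only in rows, so rows that do not move let the fingers close. It gives the time, the measured TCP pose, the force and the opening at its end, in the units of the state.
- env.observe(): the state, without advancing time (a new reading comes with each control period).
- env.get_image(name): name is "scene" or "top"; returns a dict with "image" (400x640x3 uint8, red, green, blue), "K" (3x3 intrinsics, pixels), "R" (3x3) and "t" (3): a world point X has camera coordinates R X + t. Camera axes: x right, y down, z forward; pixel columns grow to the right and rows downward; lengths in m; the calibration is good to about 2 mm. A picture is of the moment at which its call begins. There is no depth.
- env.close_job(): hands the job in, once; it reports no verdict.
The state is a dict: "time_s": time; "q": joint angles; "qvel": joint speeds; "joint_efforts": joint torques, N m; "position": TCP position; "tool_rot": TCP orientation; "ft_force": force on the tool from outside, world axes, zero at the start; "wrist_torque": the same for the moment, N m; "grip_width": finger opening in m.
Only numpy, scipy, OpenCV 4.12 (cv2) and the standard library are available. Lean on these libraries where they do the work, as an engineer would, in place of code of your own. Each camera call takes 0.05 s, during which the arm holds its last target.

TASK

Do the quick four-corner check on the balance: press the weighing pan lightly with a fingertip at its front-left corner until that corner gives by a few millimetres, then likewise at the front-right, the back-right and the back-left corner, lifting clear of the pan after each. The front is the side with the display and keys; left and right are as seen by someone facing the display. Let the check weight stand where it is on the pan, lift or carry nothing, and leave the other things on the bench alone.

Things in the scene. Friction and masses are not known exactly. Their poses are not given: they have to be found in the camera images.
- balance: white top-loading balance, fixed to the bench: 360 mm long, 222 mm wide, housing top 68 mm and rear ledge 80 mm above the bench. Origin on the bench under the centre of the pan; +x points from its front (sloping console with dark display and grey keys) to its back (ledge with round bubble level), +y to its left as seen by someone facing the display, z up. The console reaches 210 mm in front of the origin and is at most 90 mm high
- pan: square stainless weighing pan, 200 x 200 mm, plate 3 mm thick, loose (0.75 kg), resting on four sprung posts; origin at the centre of its underside (about 86 mm above the bench), axes as the balance's; its top lies 3 mm above the origin
- spot_front_left (a point): point on the pan's top face straight above its front-left post, 25 mm in from each of the two edges: the place to press; z points up
- spot_front_right (a point): point on the pan's top face straight above its front-right post, 25 mm in from each of the two edges: the place to press; z points up
- spot_back_right (a point): point on the pan's top face straight above its back-right post, 25 mm in from each of the two edges: the place to press; z points up
- spot_back_left (a point): point on the pan's top face straight above its back-left post, 25 mm in from each of the two edges: the place to press; z points up
- pan_front_left: the front-left corner area of the pan, 65 x 65 mm and part of the plate; origin in the middle of its underside, 32.5 mm from each edge; its top lies 3 mm higher
- pan_front_right: the front-right corner area of the pan, 65 x 65 mm and part of the plate; origin in the middle of its underside, 32.5 mm from each edge; its top lies 3 mm higher
- pan_back_right: the back-right corner area of the pan, 65 x 65 mm and part of the plate; origin in the middle of its underside, 32.5 mm from each edge; its top lies 3 mm higher
- pan_back_left: the back-left corner area of the pan, 65 x 65 mm and part of the plate; origin in the middle of its underside, 32.5 mm from each edge; its top lies 3 mm higher
- post_front_left (a joint): how far (m) the sprung post under the pan's front-left corner is pressed down from its usual height: within 0.001 of 0 with nobody touching, up at its stop at -0.0038, down on its overload stop at 0.008. A press right over the post sinks it by about 1 mm per newton (spring 800 N/m, the other three posts share the load); 3 to 7 N is a proper light press, more than 15 N is harsh for the weighing cell
- post_front_right (a joint): how far (m) the sprung post under the pan's front-right corner is pressed down from its usual height: within 0.001 of 0 with nobody touching, up at its stop at -0.0038, down on its overload stop at 0.008. A press right over the post sinks it by about 1 mm per newton (spring 800 N/m, the other three posts share the load); 3 to 7 N is a proper light press, more than 15 N is harsh for the weighing cell
- post_back_right (a joint): how far (m) the sprung post under the pan's back-right corner is pressed down from its usual height: within 0.001 of 0 with nobody touching, up at its stop at -0.0038, down on its overload stop at 0.008. A press right over the post sinks it by about 1 mm per newton (spring 800 N/m, the other three posts share the load); 3 to 7 N is a proper light press, more than 15 N is harsh for the weighing cell
- post_back_left (a joint): how far (m) the sprung post under the pan's back-left corner is pressed down from its usual height: within 0.001 of 0 with nobody touching, up at its stop at -0.0038, down on its overload stop at 0.008. A press right over the post sinks it by about 1 mm per newton (spring 800 N/m, the other three posts share the load); 3 to 7 N is a proper light press, more than 15 N is harsh for the weighing cell
- check_weight: steel knob weight, 38 mm diameter, 64 mm high, about 0.5 kg, standing loose near the middle of the pan; origin at the centre of its underside, z up
- big_weight: steel knob weight, 48 mm diameter, 80 mm high, standing on the bench beside the balance; origin at its underside
- small_weight: steel knob weight, 28 mm diameter, 46 mm high, standing on the bench beside the balance; origin at its underside
- blower: grey-blue rubber dust blower, 56 mm diameter, 98 mm high with its nozzle up, standing on the bench beside the balance; origin at its underside
- weight_tray: orange open tray of small weights, 130 x 180 mm, 28 mm high, on the left of the bench; origin at the centre of its underside
- beaker: small open glass beaker, 60 mm diameter, 75 mm high, on the left of the bench; origin at its underside
- forceps: steel weight forceps, 200 mm long, 8 mm high, lying on the left of the bench; origin at bench level near their middle
- brush: dusting brush, 170 mm long, about 20 mm high, lying on the right of the bench; origin at bench level near its middle
Not all that is in view belongs to the job. Leave any purple or red look-alike of the check_weight alone.

How it is judged (in metres and radians):
On the way, in this order (a step that is already met when the one before it is completed fails the run):
1. a fingertip presses on the front-left corner area of the pan (over 1.5 N) and its post sinks by more than 1.5 mm (contact force between the fingers and pan_front_left above 1.5 N and value of joint post_front_left above 0.0015 m), for 0.1 s.
2. the fingers are off the pan again and the front-left post has come back up (contact force between the fingers and pan below 0.05 N and value of joint post_front_left below 0.0012 m), for 0.1 s.
3. a fingertip presses on the front-right corner area of the pan (over 1.5 N) and its post sinks by more than 1.5 mm (contact force between the fingers and pan_front_right above 1.5 N and value of joint post_front_right above 0.0015 m), for 0.1 s.
4. the fingers are off the pan again and the front-right post has come back up (contact force between the fingers and pan below 0.05 N and value of joint post_front_right below 0.0012 m), for 0.1 s.
5. a fingertip presses on the back-right corner area of the pan (over 1.5 N) and its post sinks by more than 1.5 mm (contact force between the fingers and pan_back_right above 1.5 N and value of joint post_back_right above 0.0015 m), for 0.1 s.
6. the fingers are off the pan again and the back-right post has come back up (contact force between the fingers and pan below 0.05 N and value of joint post_back_right below 0.0012 m), for 0.1 s.
7. a fingertip presses on the back-left corner area of the pan (over 1.5 N) and its post sinks by more than 1.5 mm (contact force between the fingers and pan_back_left above 1.5 N and value of joint post_back_left above 0.0015 m), for 0.1 s.
8. the fingers are off the pan again and the back-left post has come back up (contact force between the fingers and pan below 0.05 N and value of joint post_back_left below 0.0012 m), for 0.1 s.
At the end, for the whole second after the job is handed in: The four corners were pressed in order; the pan lies level on its four posts within 8 mm of where it was (each post within 1.3 mm down and 2.5 mm up of its usual height), and the check weight still stands upright on it within 10 mm of its place, all at rest (value of joint post_front_left between -0.0025 and 0.0013 m and value of joint post_front_right between -0.0025 and 0.0013 m and value of joint post_back_right between -0.0025 and 0.0013 m and value of joint post_back_left between -0.0025 and 0.0013 m and distance of pan from where it was at the start of the episode below 0.008 m and angle between pan's own z axis and vertical below 0.03 rad and distance of check_weight from where it was at the start of the episode below 0.01 m and angle between check_weight's own z axis and vertical below 0.06 rad and linear speed of each of check_weight, pan below 0.02 m/s); the robot touches nothing.
It fails at once if the pan is pressed or knocked by the robot with more than 15 N (contact force between any of the fingers, the arm and pan above 15 N).
It fails at once if the pan is lifted, carried or pushed off its place (more than 12 mm) or tipped (distance of pan from where it was at the start of the episode above 0.012 m or angle between pan's own z axis and vertical above 0.15 rad).
It fails at once if the check weight on the pan is lifted, shifted by more than 12 mm or tipped (distance of check_weight from where it was at the start of the episode above 0.012 m or angle between check_weight's own z axis and vertical above 0.2 rad).
It fails at once if something else on the bench is moved by more than 15 mm (distance of any of big_weight, small_weight, blower, weight_tray, beaker, forceps, brush from where it was at the start of the episode above 0.015 m).
It also fails if it takes over 58 s, if anything falls off the work surface, if the arm or the gripper's body presses on something with over 40 N, if the wrist force passes 120 N, or if a joint passes its speed limit or range.

## Working session

There is one attempt and no reset: what is moved stays moved. The work goes in short steps, Python scripts to look and compute and a shell command to move; the robot and the scene stay as the last step left them, time stands still between calls to the robot, and variables do not carry over. Pictures are saved under pics/ and viewed, and the job is handed in when it is done.

```bash
ls; mkdir -p pics
python3 - <<'E'
from rig import env
import cv2,numpy as np
for n in("scene","top"):
    d=env.get_image(n);cv2.imwrite(f"pics/{n}0.png",d["image"][:,:,::-1]);print(n,d["K"],d["R"],d["t"])
s=env.observe();print(s)
E
```

```text
pics
scene [[487.14665406   0.         324.00002729]
 [  0.         487.14665406 196.29404625]
 [  0.           0.           1.        ]] [[-0.19030333  0.98142745  0.02418265]
 [ 0.59246308  0.13445307 -0.79429835]
 [-0.78279764 -0.1368303  -0.6070464 ]] [ 0.09419811 -0.29445253  1.83295259]
top [[420.06233598   0.         314.40340186]
 [  0.         420.06233598 201.10858464]
 [  0.           0.           1.        ]] [[-3.60331412e-03 -9.99816651e-01  1.88064121e-02]
 [-9.86817714e-01  5.12374197e-04 -1.61834906e-01]
 [ 1.61795598e-01 -1.91416426e-02 -9.86638628e-01]] [0.01876321 0.6180027  1.4111364 ]
{'time_s': 0.1, 'q': array([-8.39541487e+01,  2.18363936e+01,  7.43789208e+01,  1.15609346e-03,
        8.38584057e+01, -1.23360536e+01]), 'qvel': array([ 0.10037511, -0.11286819, -0.13630225,  0.00519682,  0.01798983,
       -0.02783399]), 'joint_efforts': array([ 2.38886663e-03, -4.49223018e+01, -2.31655884e+01, -2.30189517e-04,
        3.66515524e-03, -1.09538882e-05]), 'position': array([ 0.1734165 , -0.52169497,  0.24978918]), 'tool_rot': array([[ 9.48976354e-01,  3.15347215e-01, -1.15566034e-04],
       [ 3.15347099e-01, -9.48975534e-01,  1.28161377e-03],
       [ 2.94483996e-04, -1.25266458e-03, -9.99999172e-01]]), 'ft_force': array([-0.08006866,  0.84573922,  0.41366962]), 'wrist_torque': array([ 0.00631118, -0.02272848,  0.01349734]), 'grip_width': 0.08542399828171848}
```

View pics/scene0.png

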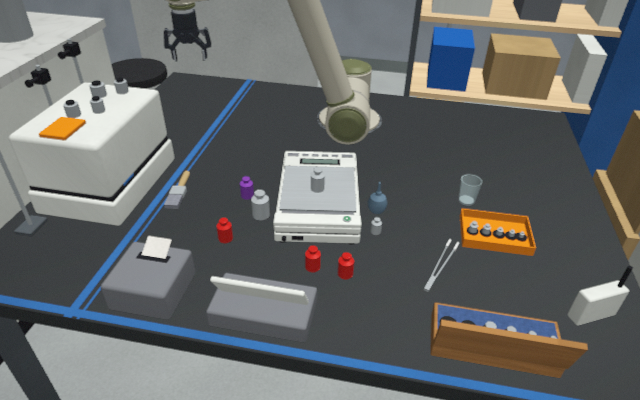

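View pics/top0.png

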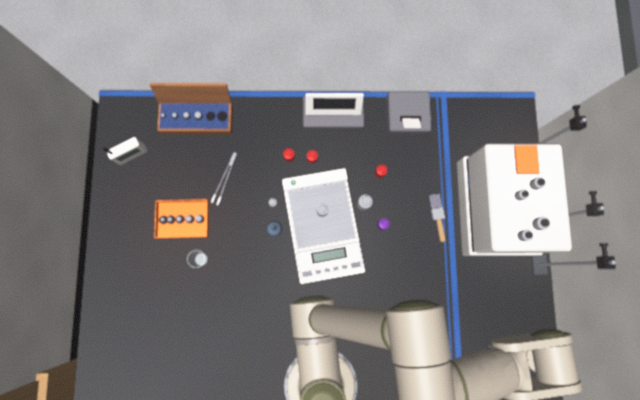

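Run:
```python
import cv2
a=cv2.imread("pics/top0.png")[160:290,260:400];cv2.imwrite("pics/topc.png",cv2.resize(a,None,fx=4.6,fy=4.6,interpolation=cv2.INTER_CUBIC)[:600,:800])
a=cv2.imread("pics/scene0.png")[145:250,265:375];cv2.imwrite("pics/scenec.png",cv2.resize(a,None,fx=5.6,fy=5.6,interpolation=cv2.INTER_CUBIC))
```

```text
(no output)
```

View pics/topc.png

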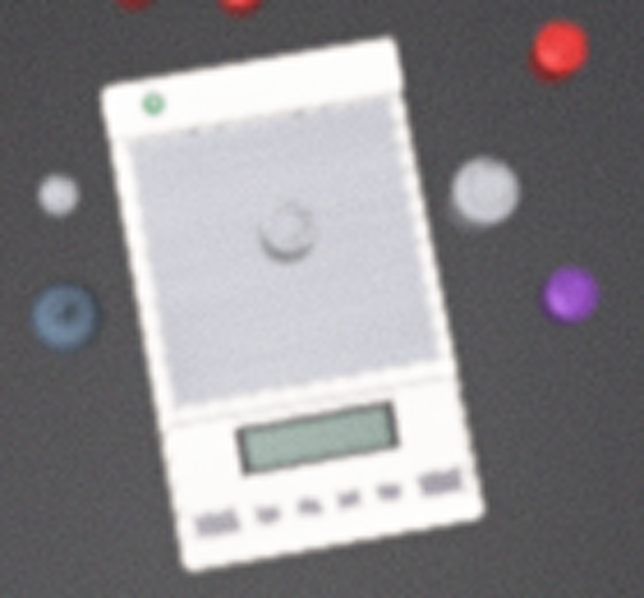

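View pics/scenec.png

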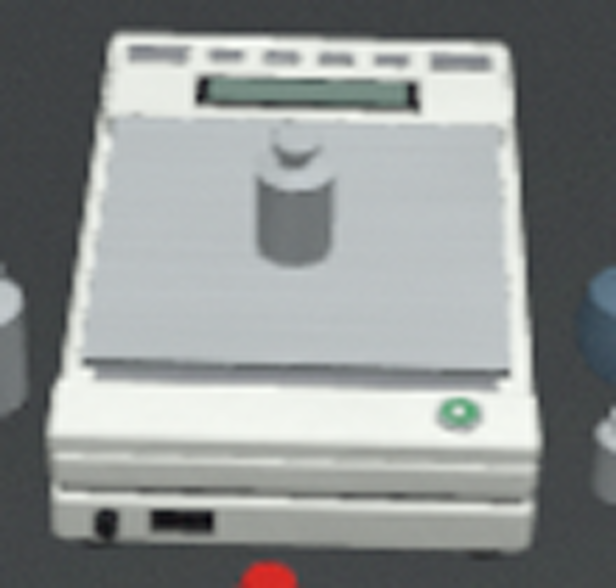

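```bash
cat > h.py <<'E'
from rig import env
import numpy as np
def ray(d,u,v,z):
    r=d["R"].T@np.linalg.solve(d["K"],[u,v,1.]);c=-d["R"].T@d["t"];return c+r*(z-c[2])/r[2]
def proj(d,X):
    p=d["K"]@(d["R"]@np.array(X)+d["t"]);return p[:2]/p[2]
E
python3 - <<'E'
from h import *
from scipy.optimize import least_squares
T=env.get_image("top");S=env.get_image("scene")
tc=np.array([[177,405],[440,360],[393,97],[128,137]])/4.6+[260,160]
sc=np.array([[505,125],[107,118],[83,360],[508,373]])/5.6+[265,145]
for d,c in((T,tc),(S,sc)):
    P=np.array([ray(d,*p,.089) for p in c]);print(P.round(4),P.mean(0).round(4),np.linalg.norm(P-np.roll(P,-1,0),axis=1).round(3))
L=np.array([[-.1,.1],[-.1,-.1],[.1,-.1],[.1,.1]])
def W(p,L,z=.089):
    c,s=np.cos(p[2]),np.sin(p[2]);return np.c_[p[0]+L[:,0]*c-L[:,1]*s,p[1]+L[:,0]*s+L[:,1]*c,np.full(len(L),z)]
def f(p):
    X=W(p,L);return np.r_[[proj(T,x)-q for x,q in zip(X,tc)],[proj(S,x)-q for x,q in zip(X,sc)]].ravel()
r=least_squares(f,[.5,0,0]);print(r.x,np.rad2deg(r.x[2]),r.fun.round(1))
print("spots",W(r.x,L*.75).round(4))
for n,u,v,z in(("cw",288,228,.14),("big",486,190,.08),("small",58,195,.046),("blower",64,316,.06)):
    print(n,ray(T,u/4.6+260,v/4.6+160,z))
E
```

```text
[[ 0.4537  0.0717  0.089 ]
 [ 0.4857 -0.1192  0.089 ]
 [ 0.6809 -0.0881  0.089 ]
 [ 0.6507  0.1084  0.089 ]] [ 0.5678 -0.0068  0.089 ] [0.194 0.198 0.199 0.2  ]
[[ 0.456   0.0823  0.089 ]
 [ 0.4961 -0.1194  0.089 ]
 [ 0.6906 -0.0797  0.089 ]
 [ 0.6572  0.1121  0.089 ]] [ 0.575  -0.0012  0.089 ] [0.206 0.199 0.195 0.203]
[ 0.57021423 -0.003806    0.17171191] 9.838367803039013 [-1.8 -0.3  0.  -0.9 -0.8 -1.4 -1.  -0.3 -1.5 -0.5  0.6 -1.4 -1.6 -1.4
  0.2 -1.3]
spots [[ 0.4835  0.0573  0.089 ]
 [ 0.5091 -0.0905  0.089 ]
 [ 0.6569 -0.0649  0.089 ]
 [ 0.6313  0.0829  0.089 ]]
cw [ 0.57542231 -0.00736631  0.14      ]
big [ 0.61237963 -0.15695501  0.08      ]
small [0.61427483 0.1629105  0.046     ]
blower [0.52111442 0.15619652 0.06      ]
```

Candidates for the check weight: the grey one on the pan (top 322,210), big weight (365,202), small weight (272,202), purple (384,224), and red ones (288,154), (312,155), (381,170). The one on the pan is the check weight. The crop shows the display at the near side (top 330,255), so the front faces the robot and left is +y. First I shut the gripper and travel high to a point above front-left.

```bash
python3 -m pendant '[[[0.13,-0.14,0],[0,0,0]],[[0.15,-0.14,0],[0,0,0]],[[0.3,-0.28,0],[0,0,0]],[[0.3,-0.28,0],[0,0,0]],[[0.3,-0.28,0],[0,0,0]],[[0.3,-0.28,0],[0,0,0]],[[0.3,-0.28,0],[0,0,0]],[[0.3,-0.28,0],[0,0,0]],[[0.3,-0.28,0],[0,0,0]],[[0.3,-0.28,0],[0,0,0]],[[0.3,-0.28,0],[0,0,0]],[[0.3,-0.28,0],[0,0,0]],[[0.3,-0.28,0],[0,0,0]],[[0.3,-0.28,0],[0,0,0]],[[0.3,-0.28,0],[0,0,0]],[[0.3,-0.28,0],[0,0,0]],[[0.15,-0.14,0],[0,0,0]],[[0.13,-0.14,0],[0,0,0]],[[0,0,0],[0,0,0]],[[0,0,0],[0,0,0]]]' -1 40
python3 - <<'E'
from h import *
import cv2
for n in("scene","top"):
    d=env.get_image(n);cv2.imwrite(f"pics/{n}1.png",d["image"][:,:,::-1])
s=env.observe();print(s["tool_rot"].round(4),s["q"].round(1),s["ft_force"],s["position"])
E
```

```text
time_s: 2.7
position: [0.4834, 0.0531, 0.2503]
tool_rot: [[0.949, 0.315, -0.0], [0.315, -0.949, -0.0], [-0.0, 0.0, -1.0]]
ft_force: [0.2, -1.2, 0.0]
grip_width: -0.0002
[[ 9.492e-01  3.147e-01  0.000e+00]
 [ 3.147e-01 -9.492e-01 -1.000e-04]
 [ 0.000e+00  1.000e-04 -1.000e+00]] [-7.7 15.4 84.  -0.  80.6 63.9] [-0.31211753  0.57393309  0.09244621] [0.48355791 0.05283789 0.25040408]
```

```bash
python3 -m pendant '[[[0,-0.02,0.1],[0,0,0]],[[0,-0.02,0.2],[0,0,0]],[[0,0,0.25],[0,0,0]],[[0,0,0.25],[0,0,0]],[[0,0,0.2],[0,0,0]],[[0,0,0.1],[0,0,0]],[[0,0,0.08],[0,0,0]],[[0,0,0],[0,0,0]],[[0,0,0],[0,0,0]],[[0,0,0],[0,0,0]]]'
python3 - <<'E'
from h import *
import cv2
o=[]
for n in("scene","top"):
    d=env.get_image(n)["image"][:,:,::-1]
    c=d[130:250,250:390] if n=="scene" else d[160:280,250:390]
    o.append(cv2.resize(c,None,fx=2.8,fy=2.8,interpolation=cv2.INTER_CUBIC))
cv2.imwrite("pics/c2.png",np.hstack(o))
E
```

```text
time_s: 4.05
position: [0.4828, 0.0571, 0.1328]
tool_rot: [[0.949, 0.315, 0.001], [0.315, -0.949, -0.0], [0.001, 0.0, -1.0]]
ft_force: [0.3, -0.4, 0.3]
grip_width: -0.0001
```

View pics/c2.png

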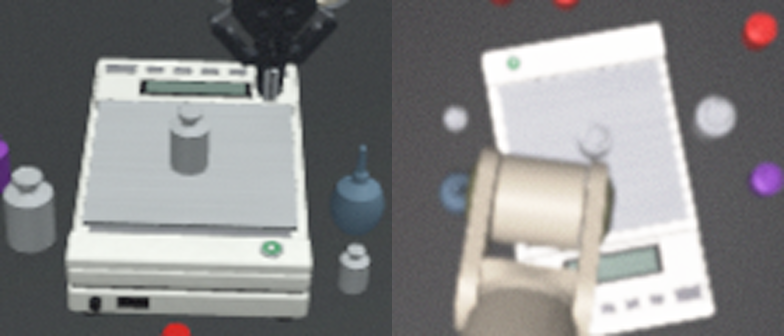

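```bash
python3 -m pendant '[[[0,0,0.08],[0,0,0]],[[0,0,0.08],[0,0,0]],[[0,0,0.06],[0,0,0]],[[0,0,0],[0,0,0]],[[0,0,0],[0,0,0]]]'
python3 -m pendant '[[[0,0,0.02],[0,0,0]],[[0,0,0.01],[0,0,0]],[[0,0,0],[0,0,0]],[[0,0,0],[0,0,0]]]'
```

```text
time_s: 4.78
position: [0.4827, 0.0571, 0.1104]
tool_rot: [[0.949, 0.315, 0.0], [0.315, -0.949, -0.0], [0.0, 0.0, -1.0]]
ft_force: [-0.0, -0.0, -0.3]
grip_width: 0.0002
time_s: 5.28
position: [0.4826, 0.0571, 0.1074]
tool_rot: [[0.949, 0.315, 0.0], [0.315, -0.949, -0.0], [0.0, 0.0, -1.0]]
ft_force: [-0.1, 0.4, -0.2]
grip_width: 0.0002
```

```bash
python3 -m pendant '[[[0,0,0.01],[0,0,0]],[[0,0,0.01],[0,0,0]],[[0,0,0],[0,0,0]],[[0,0,0],[0,0,0]]]'
```

```text
time_s: 5.78
position: [0.4827, 0.0571, 0.1054]
tool_rot: [[0.949, 0.315, 0.0], [0.315, -0.949, -0.0], [0.0, 0.0, -1.0]]
ft_force: [-1.2, -0.0, 2.4]
grip_width: -0.0
```

```bash
python3 -m pendant '[[[0,0,0.01],[0,0,0]],[[0,0,0],[0,0,0]],[[0,0,0],[0,0,0]]]'
```

```text
time_s: 6.15
position: [0.4826, 0.0571, 0.1044]
tool_rot: [[0.949, 0.315, 0.0], [0.315, -0.949, -0.0], [0.0, 0.0, -1.0]]
ft_force: [-1.5, 0.1, 4.2]
grip_width: 0.0001
```

```bash
python3 -m pendant '[[[0,0,0.01],[0,0,0]],[[0,0,0],[0,0,0]],[[0,0,0],[0,0,0]],[[0,0,0],[0,0,0]]]'
```

```text
time_s: 6.65
position: [0.4827, 0.0571, 0.1034]
tool_rot: [[0.949, 0.315, 0.0], [0.315, -0.949, -0.0], [0.0, 0.0, -1.0]]
ft_force: [-1.5, 0.7, 3.8]
grip_width: 0.0001
```

```bash
python3 -m pendant '[[[0,0,-0.03],[0,0,0]],[[0,0,-0.03],[0,0,0]],[[0,0,-0.1],[0,0,0]],[[0,0,-0.2],[0,0,0]],[[0,0,0],[0,0,0]],[[0,0,0],[0,0,0]],[[0,0,0],[0,0,0]]]'
python3 - <<'E'
from h import *
import cv2
d=env.get_image("scene")["image"][:,:,::-1]
cv2.imwrite("pics/c3.png",cv2.resize(d[130:250,250:390],None,fx=5,fy=5,interpolation=cv2.INTER_CUBIC))
E
```

```text
time_s: 7.52
position: [0.4823, 0.0571, 0.1387]
tool_rot: [[0.949, 0.315, -0.001], [0.315, -0.949, 0.0], [-0.001, -0.001, -1.0]]
ft_force: [0.3, 0.2, -0.8]
grip_width: 0.0
```

View pics/c3.png

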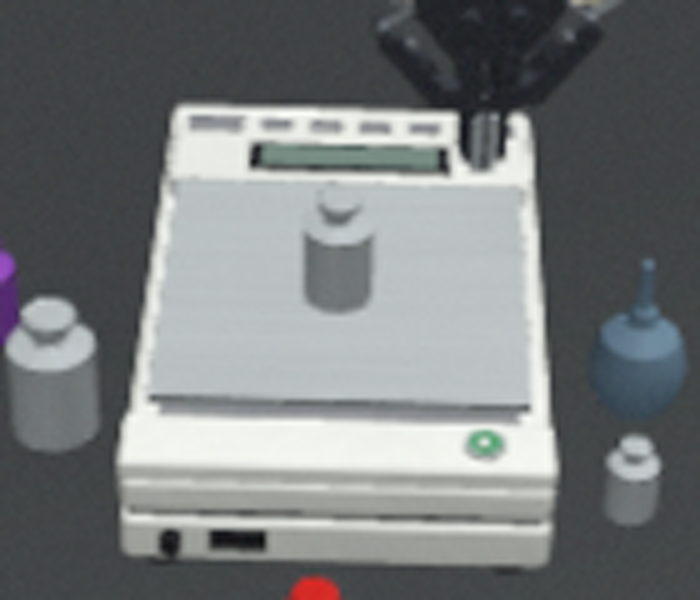

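The pan is still level and the weight is where it was at (338,270). The raised fingertip is at (485,165). On to front-right.

```bash
python3 -m pendant '[[[-0.02,0.14,0],[0,0,0]],[[-0.04,0.27,0],[0,0,0]],[[-0.05,0.33,0],[0,0,0]],[[-0.05,0.33,0],[0,0,0]],[[-0.04,0.27,0],[0,0,0]],[[-0.02,0.14,0],[0,0,0]],[[0,0,0],[0,0,0]],[[0,0,0.14],[0,0,0]],[[0,0,0.1],[0,0,0]],[[0,0,0.05],[0,0,0]],[[0,0,0],[0,0,0]],[[0,0,0],[0,0,0]]]'
```

```text
time_s: 9.07
position: [0.5086, -0.0902, 0.1105]
tool_rot: [[0.949, 0.315, 0.0], [0.315, -0.949, -0.0], [0.0, 0.0, -1.0]]
ft_force: [-0.1, 0.4, 0.2]
grip_width: 0.0001
```

```bash
python3 -m pendant '[[[0,0,0.02],[0,0,0]],[[0,0,0.02],[0,0,0]],[[0,0,0.01],[0,0,0]],[[0,0,0],[0,0,0]],[[0,0,0],[0,0,0]]]'
```

```text
time_s: 9.7
position: [0.5085, -0.0903, 0.1055]
tool_rot: [[0.949, 0.315, 0.0], [0.315, -0.949, -0.0], [0.0, 0.0, -1.0]]
ft_force: [-0.9, -0.9, 2.3]
grip_width: -0.0001
```

```bash
python3 -m pendant '[[[0,0,0.01],[0,0,0]],[[0,0,0.01],[0,0,0]],[[0,0,0],[0,0,0]],[[0,0,0],[0,0,0]],[[0,0,0],[0,0,0]]]'
```

```text
time_s: 10.32
position: [0.5085, -0.0903, 0.1034]
tool_rot: [[0.949, 0.315, 0.0], [0.315, -0.949, -0.0], [0.0, 0.0, -1.0]]
ft_force: [0.9, -0.1, 5.1]
grip_width: -0.0005
```

```bash
python3 -m pendant '[[[0,0,-0.03],[0,0,0]],[[0,0,-0.03],[0,0,0]],[[0,0,-0.1],[0,0,0]],[[0,0,-0.2],[0,0,0]],[[0,0,0],[0,0,0]],[[0,0,0],[0,0,0]],[[0,0,0],[0,0,0]]]'
```

```text
time_s: 11.2
position: [0.5081, -0.0901, 0.1387]
tool_rot: [[0.949, 0.315, -0.001], [0.315, -0.949, 0.001], [-0.001, -0.001, -1.0]]
ft_force: [-0.2, 0.1, 0.1]
grip_width: -0.0002
```

```bash
python3 -m pendant '[[[0.14,0.02,0],[0,0,0]],[[0.27,0.04,0],[0,0,0]],[[0.33,0.05,0],[0,0,0]],[[0.33,0.05,0],[0,0,0]],[[0.27,0.04,0],[0,0,0]],[[0.14,0.02,0],[0,0,0]],[[0,0,0],[0,0,0]],[[0,0,0.14],[0,0,0]],[[0,0,0.1],[0,0,0]],[[0,0,0.04],[0,0,0]],[[0,0,0],[0,0,0]],[[0,0,0],[0,0,0]]]'
```

```text
time_s: 12.7
position: [0.6559, -0.0646, 0.1117]
tool_rot: [[0.949, 0.315, 0.001], [0.315, -0.949, -0.0], [0.001, 0.0, -1.0]]
ft_force: [0.3, -0.7, -0.1]
grip_width: 0.0002
```

```bash
python3 -m pendant '[[[0,0,0.02],[0,0,0]],[[0,0,0.02],[0,0,0]],[[0,0,0.01],[0,0,0]],[[0,0,0],[0,0,0]],[[0,0,0],[0,0,0]]]'
```

```text
time_s: 13.32
position: [0.6558, -0.0645, 0.1064]
tool_rot: [[0.949, 0.315, 0.0], [0.315, -0.949, -0.0], [0.0, 0.0, -1.0]]
ft_force: [0.4, -0.3, 0.4]
grip_width: 0.0
```

```bash
python3 -m pendant '[[[0,0,0.01],[0,0,0]],[[0,0,0.01],[0,0,0]],[[0,0,0],[0,0,0]],[[0,0,0],[0,0,0]]]'
```

```text
time_s: 13.82
position: [0.6559, -0.0645, 0.1045]
tool_rot: [[0.949, 0.315, 0.0], [0.315, -0.949, -0.0], [0.0, 0.0, -1.0]]
ft_force: [0.2, -0.2, 2.6]
grip_width: 0.0003
```

```bash
python3 -m pendant '[[[0,0,0.01],[0,0,0]],[[0,0,0],[0,0,0]],[[0,0,0],[0,0,0]],[[0,0,0],[0,0,0]]]'
```

```text
time_s: 14.32
position: [0.6558, -0.0645, 0.1034]
tool_rot: [[0.949, 0.315, 0.0], [0.315, -0.949, -0.0], [0.0, 0.0, -1.0]]
ft_force: [-0.6, -0.1, 4.8]
grip_width: -0.0002
```

```bash
python3 -m pendant '[[[0,0,0.01],[0,0,0]],[[0,0,0],[0,0,0]],[[0,0,0],[0,0,0]],[[0,0,0],[0,0,0]]]'
```

```text
time_s: 14.82
position: [0.6559, -0.0645, 0.1025]
tool_rot: [[0.949, 0.315, 0.0], [0.315, -0.949, -0.0], [0.0, 0.0, -1.0]]
ft_force: [-1.1, -0.7, 5.1]
grip_width: 0.0002
```

```bash
python3 -m pendant '[[[0,0,-0.03],[0,0,0]],[[0,0,-0.03],[0,0,0]],[[0,0,-0.1],[0,0,0]],[[0,0,-0.2],[0,0,0]],[[0,0,0],[0,0,0]],[[0,0,0],[0,0,0]],[[0,0,0],[0,0,0]]]'
```

```text
time_s: 15.7
position: [0.6554, -0.0644, 0.1375]
tool_rot: [[0.949, 0.315, -0.002], [0.315, -0.949, 0.0], [-0.001, -0.001, -1.0]]
ft_force: [0.0, 0.3, 0.2]
grip_width: 0.0001
```

```bash
python3 -m pendant '[[[0.02,-0.14,0],[0,0,0]],[[0.04,-0.27,0],[0,0,0]],[[0.05,-0.33,0],[0,0,0]],[[0.05,-0.33,0],[0,0,0]],[[0.04,-0.27,0],[0,0,0]],[[0.02,-0.14,0],[0,0,0]],[[0,0,0],[0,0,0]],[[0,0,0.14],[0,0,0]],[[0,0,0.1],[0,0,0]],[[0,0,0.04],[0,0,0]],[[0,0,0],[0,0,0]],[[0,0,0],[0,0,0]]]'
```

```text
time_s: 17.2
position: [0.6302, 0.0828, 0.1106]
tool_rot: [[0.949, 0.315, 0.001], [0.315, -0.949, -0.0], [0.001, 0.0, -1.0]]
ft_force: [-0.8, -0.1, 0.1]
grip_width: -0.0001
```

```bash
python3 -m pendant '[[[0,0,0.02],[0,0,0]],[[0,0,0.02],[0,0,0]],[[0,0,0.01],[0,0,0]],[[0,0,0],[0,0,0]],[[0,0,0],[0,0,0]]]'
```

```text
time_s: 17.82
position: [0.6301, 0.0829, 0.1055]
tool_rot: [[0.949, 0.315, 0.0], [0.315, -0.949, -0.0], [0.0, 0.0, -1.0]]
ft_force: [0.9, 0.9, 2.0]
grip_width: -0.0004
```

```bash
python3 -m pendant '[[[0,0,0.01],[0,0,0]],[[0,0,0.01],[0,0,0]],[[0,0,0],[0,0,0]],[[0,0,0],[0,0,0]],[[0,0,0],[0,0,0]]]'
```

```text
time_s: 18.45
position: [0.6301, 0.0829, 0.1035]
tool_rot: [[0.949, 0.315, 0.0], [0.315, -0.949, 0.0], [0.0, 0.0, -1.0]]
ft_force: [0.4, 0.5, 4.3]
grip_width: 0.0002
```

```bash
python3 -m pendant '[[[0,0,0.007],[0,0,0]],[[0,0,0],[0,0,0]],[[0,0,0],[0,0,0]],[[0,0,0],[0,0,0]]]'
```

```text
time_s: 18.95
position: [0.6301, 0.0829, 0.1028]
tool_rot: [[0.949, 0.315, 0.0], [0.315, -0.949, 0.0], [0.0, 0.0, -1.0]]
ft_force: [0.8, 1.5, 5.0]
grip_width: -0.0004
```

```bash
python3 -m pendant '[[[0,0,-0.03],[0,0,0]],[[0,0,-0.03],[0,0,0]],[[0,0,-0.1],[0,0,0]],[[0,0,-0.3],[0,0,0]],[[0,0,-0.4],[0,0,0]],[[0,0,-0.3],[0,0,0]],[[0,0,-0.1],[0,0,0]],[[0,0,0],[0,0,0]],[[0,0,0],[0,0,0]],[[0,0,0],[0,0,0]],[[0,0,0],[0,0,0]],[[0,0,0],[0,0,0]]]'
python3 - <<'E'
from h import *
import cv2
d=env.get_image("scene")["image"][:,:,::-1]
cv2.imwrite("pics/c4.png",cv2.resize(d[130:250,250:390],None,fx=5,fy=5,interpolation=cv2.INTER_CUBIC))
E
```

```text
time_s: 20.45
position: [0.63, 0.0829, 0.2284]
tool_rot: [[0.949, 0.315, -0.0], [0.315, -0.949, 0.0], [-0.0, -0.0, -1.0]]
ft_force: [-0.1, -0.1, 0.4]
grip_width: -0.0002
```

View pics/c4.png

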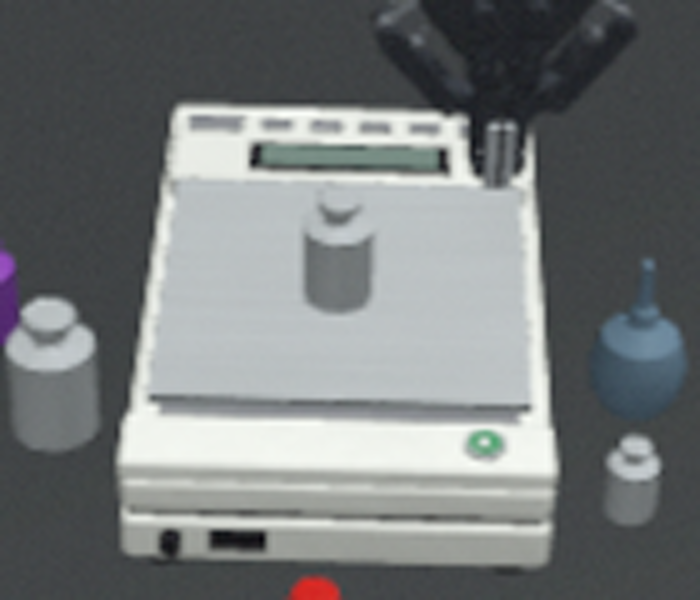

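The pan edges (150,400) and (530,408) and the check weight (338,270) are where they were before. The arm is clear and the other bench things in view haven't moved.

```bash
python3 -c "
from rig import env
print(env.close_job())"
```

```text
the job is handed in; nothing more can be done
None
```

I pressed the pan with the shut fingertips at the front-left, front-right, back-right and back-left corners, in that order. After each press I lifted clear, then handed the job in at about 20.5 s.

- **Presses:** each corner was pressed about 4–5 mm below first contact, and the last readings were about 4–5 N (noise about 0.5–1 N). I couldn't read the post positions directly, so the sink is inferred from the tool height.
- **Final check:** after each lift the force went back to about zero. In the last scene picture the pan was level, and the check weight and the nearby bench items in the crop were where they had been. The tray, beaker, forceps and brush were outside that crop; the tool never went near them.
- **Disagreement:** the two cameras put the pan centre about 9 mm apart, so I used a joint fit. That was well within the 65 mm corner areas. Contact at back-right came about 1 mm lower than at the other corners.

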